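# Put the medicine bottles away in order of size

## Task

Put the four amber bottles from the counter away in the four bins on the low shelf, one standing upright in the middle of each bin, so that the row steps down in size from the big stock bottle that already stands at one end of the shelf: the largest of the four in the bin next to it, the smallest in the bin farthest from it. Never tip a bottle over, and leave the big bottle and the carton at the other end of the shelf where they are.

Things in the scene. Friction and masses are not known exactly. Their poses are not given: they have to be found in the camera images.
- bottle_a: the largest of the four loose amber glass medicine bottles with white screw cap and plain paper label: body 64 mm across, 142 mm tall overall; the cap is 32 mm across and fills the top 24 mm (short neck and rounded shoulder below); about 430 g. Origin: centre of its underside; z up through the cap. Starts upright on the counter.
- bottle_b: the second largest of the four loose amber glass medicine bottles with white screw cap and plain paper label: body 52 mm across, 117 mm tall overall; the cap is 32 mm across and fills the top 24 mm (short neck and rounded shoulder below); about 240 g. Origin: centre of its underside; z up through the cap. Starts upright on the counter.
- bottle_c: the third largest of the four loose amber glass medicine bottles with white screw cap and plain paper label: body 42 mm across, 97 mm tall overall; the cap is 28 mm across and fills the top 24 mm (short neck and rounded shoulder below); about 140 g. Origin: centre of its underside; z up through the cap. Starts upright on the counter.
- bottle_d: the smallest of the four loose amber glass medicine bottles with white screw cap and plain paper label: body 36 mm across, 80 mm tall overall; the cap is 28 mm across and fills the top 24 mm (short neck and rounded shoulder below); about 90 g. Origin: centre of its underside; z up through the cap. Starts upright on the counter.
- bin_p: one of four identical fixed, empty, open white plastic bins side by side on the low shelf (any order), 90 mm apart centre to centre in a row along their y. Outside 112 (x) by 86 mm (y), walls 2.5 mm; back (+x) 40 mm high, front (-x) 22 mm, sides 22 to 40. Origin: centre of its underside, 40 mm above the counter; its floor is 3 mm thick: a bottle in it stands 3 mm above the origin.
- bin_q: one of four identical fixed, empty, open white plastic bins side by side on the low shelf (any order), 90 mm apart centre to centre in a row along their y. Outside 112 (x) by 86 mm (y), walls 2.5 mm; back (+x) 40 mm high, front (-x) 22 mm, sides 22 to 40. Origin: centre of its underside, 40 mm above the counter; its floor is 3 mm thick: a bottle in it stands 3 mm above the origin.
- bin_r: one of four identical fixed, empty, open white plastic bins side by side on the low shelf (any order), 90 mm apart centre to centre in a row along their y. Outside 112 (x) by 86 mm (y), walls 2.5 mm; back (+x) 40 mm high, front (-x) 22 mm, sides 22 to 40. Origin: centre of its underside, 40 mm above the counter; its floor is 3 mm thick: a bottle in it stands 3 mm above the origin.
- bin_s: one of four identical fixed, empty, open white plastic bins side by side on the low shelf (any order), 90 mm apart centre to centre in a row along their y. Outside 112 (x) by 86 mm (y), walls 2.5 mm; back (+x) 40 mm high, front (-x) 22 mm, sides 22 to 40. Origin: centre of its underside, 40 mm above the counter; its floor is 3 mm thick: a bottle in it stands 3 mm above the origin.
- stock_bottle: the big amber stock bottle, 80 mm across and 176 mm tall with a white cap (36 mm across), loose, about 800 g; stands on the shelf at the left or right end of the row of bins, about 105 mm from the centre of the nearest. Origin: centre of its underside. Not to be moved.
- carton: a loose upright cardboard medicine carton with a white and blue band, 85 x 70 mm and 118 mm tall, on the shelf top at the other end of the row of bins, about 105 mm from the nearest bin's centre. Origin: centre of its underside. Not to be moved.
Not all that is in view belongs to the job. Leave any red look-alike of the bottle_b alone.

How it is judged:
By the outcome, as a careful person would: the job done as asked, in the order asked, and still so for the second after the job is handed in, with the robot touching nothing.
It also fails if it takes over 128 s, if anything falls off the work surface, if the arm or the gripper's body presses on something with over 40 N, if the wrist force passes 120 N, or if a joint passes its speed limit or range.

## Robot

A 6-joint arm with a two-finger parallel gripper is mounted at the origin on the work surface. World frame = base frame: x ahead of the robot, y to its left, z up, the work surface at z = 0. Lengths are in mm, angles in rad, forces in N, time in s.
With the tool pointing down it reaches from about 350 to 775 mm from the base axis. Payload 7.3 kg.
Tool frame: the origin (TCP) lies between the finger pads; the fingertips stand bot.tips_ahead ahead of it and the grasp point (between the pads) lies 6 mm ahead of it (bot.tips_ahead is the distance from the TCP to the fingertips, in mm); z points along the fingers, y is the line along which they close (so a half turn about z gives the same grasp; the last joint's range is limited). The gripper opens to 92 mm and grips with 3 to 60 N. Pads are 19 mm wide; open, the fingers measure 130 mm over their backs; the gripper's body (75 mm by 190 mm) begins 47 mm behind the grasp point.
Start: joints at [1.066, 0.342, 1.524, -0, 1.275, -0.146], TCP at [184.34, 491.591, 251.741] pointing down, gripper open.
Joint ranges: [-2.53, 2.53], [-0.77, 2.02], [0.04, 2.7], [-1, 4.14], [0.28, 2.66], [-3.11, 3.11]. Speed limits (rad/s): [2.57, 2.57, 3.14, 3.14, 3.14, 3.14].

## Interface

Orientations are given as [roll, pitch, yaw] about the fixed x, y, z axes, in that order (R = Rz(yaw) Ry(pitch) Rx(roll)).
In Python, from plant import bot gives the robot as it stands. The module is installed in compiled form; this text tells all that it offers.
- The arm moves only by the tool step_arm, never from a script. Its argument "targets" is one flat list of numbers, 7 for each row, row after row: the opening, from 0 (shut) to 1 (fully open), then the shift along the tool's x, y, z each as a share of 100 mm, from -1 to 1, then the turn, a rotation vector about the tool's x, y, z each as a share of pi/4 rad, from -1 to 1. A call has 1 to 20 rows; each row is the pose to reach, as a shift and turn from the pose commanded when the call began, along the tool's axes at that moment; what a row does not reach only later rows make up. A row lasts 1/8 s, in which the tool goes at most 62.5 mm and 10.7 degrees, less where a joint would pass 70% of its speed; a pose out of reach is approached as far as the arm can. A call with a number of a shift or a turn outside -1 to 1 is refused whole. A call with a gripper value outside its range is refused whole. The fingers move at their own pace and stop on an object; the grip force is fixed at half the most. Time passes only in rows, so rows that repeat a pose let the fingers close. It gives the time, the measured TCP pose, the force, the opening and the grip force at its end, in the units of the state.
- bot.get_obs(): the state, without advancing time (a new reading comes with each control period).
- bot.capture(name): name is "side" or "top"; returns (picture, depth): 400x640x3 uint8, blue, green, red; 400x640 float32, mm along the optical axis (not along the pixel's ray), 0 where there is no reading.
- bot.camera_info(name): a dict with "fx", "fy", "cx", "cy" (pixels), "k1" (the pictures are not rectified: a ray, as slopes to the right and down, at radius r is drawn at 1 + k1 r^2 times it, then the intrinsics apply), "camera_from_world" (4x4, takes a point from world to camera coordinates). Camera axes: x right, y down, z forward; pixel columns grow to the right and rows downward; lengths in mm; the calibration is good to about 2 mm. A picture is of the moment at which its call begins. camera_info takes no time and is no camera call.
- bot.close_job(): hands the job in; it is judged then, once.
The state is a dict: "time": time; "joint_positions": joint angles; "dq": joint speeds; "tau": joint torques, N m; "tool_pos": TCP position; "tcp_rot": TCP orientation; "contact_force": force on the tool from outside, world axes, zero at the start; "moment": the same for the moment, N m; "grip_width": finger opening in mm; "finger_force": force on a finger pad.
Only numpy, scipy, OpenCV 4.12 (cv2) and the standard library are available. Lean on these libraries where they do the work, as an engineer would, in place of code of your own. Each camera call takes 0.05 s, during which the arm holds its last target. There are 200 camera calls.

## Working session

There is one attempt and no reset: what is moved stays moved. The work goes in short steps, Python scripts to look and compute and a tool call to move; the robot and the scene stay as the last step left them, time stands still between calls to the robot, and variables do not carry over. Pictures are saved under pics/ and viewed, at most 14 in all, crops included, and the job is handed in when it is done.

Besides the shell and the picture viewer there is one more tool, called after ">>>" by a JSON object that holds its "fn" and its "kwargs". step_arm: Moves the arm, as the interface text tells. Shift numbers are shares of 100 mm and turn numbers shares of pi/4 rad, none past 1 either way. Its arguments: {"type":"object","properties":{"targets":{"type":"array"}},"required":["targets"]}

```bash
mkdir -p pics; cat > h.py <<'E'
import numpy as np, cv2
from plant import bot
def cloud(name):
    im,d=bot.capture(name); c=bot.camera_info(name)
    K=np.array([[c['fx'],0,c['cx']],[0,c['fy'],c['cy']],[0,0,1.]])
    u,v=np.meshgrid(np.arange(640.),np.arange(400.))
    p=cv2.undistortPoints(np.stack([u,v],-1).reshape(-1,1,2),K,np.array([c['k1'],0,0,0.])).reshape(400,640,2)
    P=np.concatenate([p*d[...,None],d[...,None]],-1)
    T=np.linalg.inv(np.array(c['camera_from_world']))
    W=P@T[:3,:3].T+T[:3,3]; W[d<=0]=np.nan
    return im,d,W
E
python3 - <<'E'
from h import *
for n in('top','side'):
    im,d,W=cloud(n); cv2.imwrite(f'pics/{n}0.png',im); np.save(n+'.npy',W)
    print(n,np.linalg.inv(np.array(bot.camera_info(n)['camera_from_world'])).round(2).tolist())
o=bot.get_obs(); print(o,bot.tips_ahead)
E
```

```text
top [[-0.01, -1.0, 0.09, 441.31], [-1.0, 0.01, 0.02, 0.12], [-0.02, -0.09, -1.0, 877.78], [0.0, 0.0, 0.0, 1.0]]
side [[0.91, -0.25, 0.32, 272.4], [-0.41, -0.56, 0.72, -532.94], [0.0, -0.79, -0.62, 533.86], [0.0, 0.0, 0.0, 1.0]]
{'time': 0.1, 'joint_positions': array([ 1.06599147e+00,  3.42641267e-01,  1.52489433e+00,  1.84635195e-05,
        1.27539706e+00, -1.46039416e-01]), 'dq': array([ 0.00119076, -0.00098375, -0.00199626, -0.00180856, -0.00075216,
       -0.00046269]), 'tau': array([ 1.52243825e-03, -4.32003629e+01, -2.44693726e+01,  7.17912172e-02,
        5.24656812e-02, -7.76056390e-05]), 'tool_pos': array([184.17642989, 491.29666253, 251.13003186]), 'tcp_rot': array([-3.14026949e+00, -2.12466219e-04,  2.78282168e+00]), 'contact_force': array([0.77391863, 0.25298239, 0.37554725]), 'moment': array([ 0.0050743 , -0.05258279, -0.01507984]), 'finger_force': 0.0, 'grip_width': 92.03133339815345} 25.0
```

View pics/top0.png

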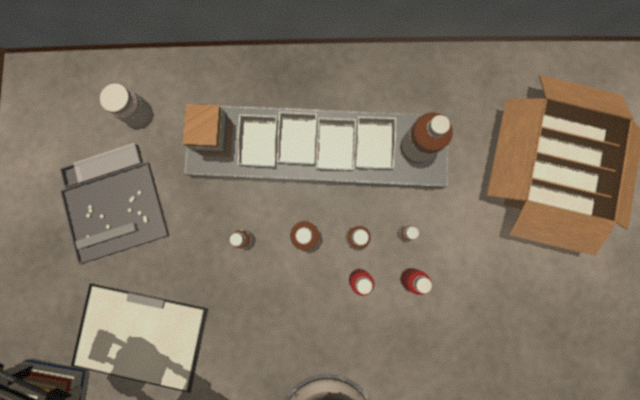

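View pics/side0.png

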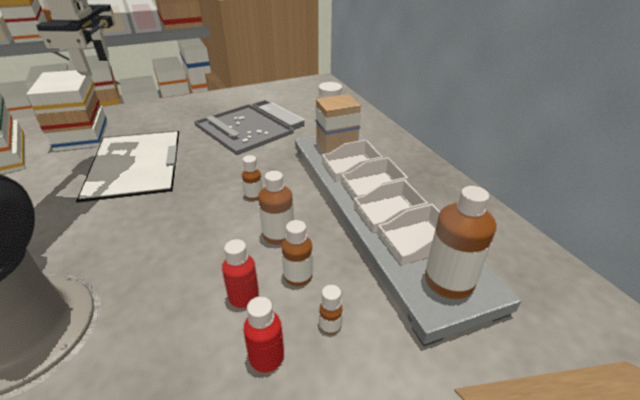

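The top view shows the amber bottles' caps at about (238,239), (304,236), (360,237) and (411,233), with red look-alikes at (363,284) and (423,284). The bins are at columns 258, 297, 336 and 376 (row about 140), the stock bottle on the right at (440,125) and the carton on the left.

```bash
python3 - <<'E'
from h import *
W=np.load('top.npy'); im=cv2.imread('pics/top0.png')
for n,(u,v) in dict(w=(238,239),x=(304,236),y=(360,237),z=(411,233),r1=(364,285),r2=(423,285),st=(440,125)).items():
    w=W[v-14:v+15,u-14:u+15].reshape(-1,3); w=w[np.isfinite(w[:,2])]
    zt=np.percentile(w[:,2],97); c=w[w[:,2]>zt-7]
    print(n,'top',zt.round(1),'c',((c.min(0)+c.max(0))/2).round(1),c.mean(0).round(1),len(c),np.ptp(c,0).round())
# bins: rim/floor
S=W[95:185,180:455].reshape(-1,3)
f=S[(abs(S[:,2]-43)<2.5)]
g=(im[95:185,180:455].reshape(-1,3).min(1)>165)&(S[:,2]>38)&(S[:,2]<48)
for u in (258,297,336,376):
    P=W[115:170,u-22:u+23].reshape(-1,3);m=im[115:170,u-22:u+23].reshape(-1,3)
    fl=W[130:155,u-8:u+9].reshape(-1,3); print(u,'floor z',np.nanmedian(fl[:,2]).round(1))
    # row scan: z along y at mid, z along x at mid
    print(' y',[(round(a[1]),round(a[2])) for a in W[142,u-22:u+23:1] if a[2]>50])
    print(' x',[(round(a[0]),round(a[2])) for a in W[100:180,u] if a[2]>47])
# shelf edge direction
sh=W[95:190,180:455].reshape(-1,3); sh=sh[(sh[:,2]>34)&(sh[:,2]<46)]
r=cv2.minAreaRect(sh[:,:2].astype(np.float32)); print(r)
ca=W[103:150,183:225].reshape(-1,3); ca=ca[ca[:,2]>150]; print('carton',np.c_[ca.min(0),ca.max(0)].round() if len(ca) else None)
E
```

```text
w top 98.2 c [432.9 191.9  96.6] [433.4 192.   96.9] 133 [26. 26.  6.]
x top 143.7 c [439.4  42.8 142. ] [439.5  43.2 142.4] 175 [26. 30.  8.]
y top 118.9 c [436.1 -75.1 116.4] [436.2 -74.9 117.5] 180 [31. 31.  9.]
z top 81.8 c [ 444.5 -192.2   80.3] [ 444.6 -192.4   80.5] 133 [26. 26.  9.]
r1 top 119.0 c [334.9 -80.4 116.5] [335.3 -80.5 117.6] 189 [31. 29.  9.]
r2 top 119.0 c [ 335.7 -202.   116.5] [ 335.4 -201.8  117.3] 192 [30. 31.  9.]
st top 217.9 c [ 644.5 -217.8  215.7] [ 643.8 -217.2  216.1] 295 [36. 35.  9.]
258 floor z 43.1
 y [(195, 76), (194, 70), (194, 60), (193, 52), (112, 79), (110, 74), (110, 61), (103, 75), (103, 61)]
 x [(711, 80), (711, 74), (710, 68), (711, 59), (712, 49), (601, 62), (600, 59)]
297 floor z 43.1
 y [(110, 74), (110, 61), (103, 75), (103, 61), (22, 78), (19, 73), (15, 83), (13, 64)]
 x [(716, 81), (715, 76), (715, 70), (716, 62), (715, 56), (715, 50), (607, 63), (606, 57), (604, 52)]
336 floor z 43.2
 y [(22, 78), (19, 73), (15, 83), (13, 64), (-69, 50), (-68, 82), (-75, 79), (-78, 78)]
 x [(702, 78), (699, 78), (701, 67), (699, 64), (699, 56), (592, 62), (590, 58), (589, 54)]
376 floor z 43.0
 y [(-68, 82), (-75, 79), (-78, 78), (-159, 65), (-160, 73), (-161, 80)]
 x [(704, 81), (702, 80), (702, 73), (702, 67), (703, 56), (701, 53), (593, 61), (592, 56)]
((653.1866455078125, 18.67254638671875), (622.7220458984375, 171.88819885253906), 86.63601684570312)
carton [[625. 714.]
 [216. 289.]
 [150. 162.]]
```

Floors measured, and bottle positions follow from the caps (x, y in mm):

| Bottle | From | To bin centre |
|---|---|---|
| a | (439, 43) | (648, -118) |
| b | (436, -75) | (645, -28) |
| c | (433, 192) | (661, 62) |
| d | (444, -192) | (655, 152) |

I grip by the cap, closing along world x (yaw π/2), and start with c. First I turn and travel towards it.

>>> {"fn": "step_arm", "kwargs": {"targets": [0.6,-0.25,-0.14,0,0,0,0.25,0.6,-0.5,-0.28,0,0,0,0.5,0.6,-0.75,-0.42,0,0,0,0.75,0.6,-1,-0.57,0,0,0,1,0.6,-1,-0.57,0,0,0,1,0.6,-1,-0.57,0,0,0,1]}}

```text
time: 0.85
tool_pos: [257.7, 403.4, 251.6]
tcp_rot: [-3.141, -0.0, 1.999]
contact_force: [-0.6, 0.0, -0.5]
grip_width: 55.1
finger_force: 0.0
```

>>> {"fn": "step_arm", "kwargs": {"targets": [0.6,-0.3,0.09,0,0,0,0.18,0.6,-0.6,0.18,0,0,0,0.36,0.6,-1,0.27,0,0,0,0.5435,0.6,-1,0.27,0,0,0,0.5435,0.6,-1,0.27,0,0,0,0.5435]}}

```text
time: 1.48
tool_pos: [323.4, 324.1, 251.7]
tcp_rot: [-3.141, -0.001, 1.573]
contact_force: [-0.7, -0.0, 0.9]
grip_width: 55.2
finger_force: 0.0
```

>>> {"fn": "step_arm", "kwargs": {"targets": [0.6,-0.4,0.4,0,0,0,0,0.6,-0.7,0.7,0.3,0,0,0,0.6,-1,1,0.6,0,0,0,0.6,-1,1,0.6,0,0,0]}}

```text
time: 1.98
tool_pos: [423.8, 222.5, 189.6]
tcp_rot: [-3.138, 0.001, 1.571]
contact_force: [-0.3, -0.2, 0.5]
grip_width: 55.0
finger_force: 0.0
```

>>> {"fn": "step_arm", "kwargs": {"targets": [0.6,-0.16,0.05,0.1,0,0,0,0.6,-0.32,0.1,0.2,0,0,0,0.6,-0.32,0.1,0.2,0,0,0]}}

```text
time: 2.35
tool_pos: [433.5, 190.5, 171.3]
tcp_rot: [-3.141, 0.0, 1.57]
contact_force: [-0.0, 0.2, -0.2]
grip_width: 54.9
finger_force: 0.0
```

```bash
python3 - <<'E'
from h import *
im,d,W=cloud('side'); cv2.imwrite('pics/s1.png',im[100:260,180:420].repeat(2,0).repeat(2,1)); print(bot.get_obs()['tool_pos'])
E
```

```text
[433.7125008  190.99512298 171.71788186]
```

View pics/s1.png

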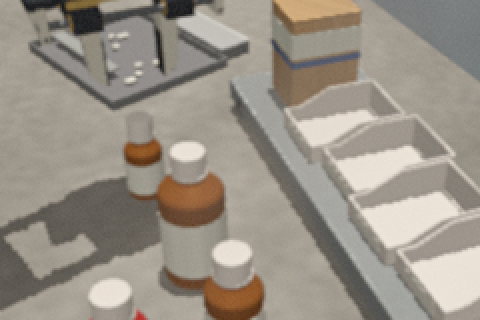

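The crop shows the open fingers at crop px (90,60) and (190,40), straddling bottle c's cap at (138,128) from above. The position is fine, so I go down and grip.

>>> {"fn": "step_arm", "kwargs": {"targets": [0.6,0.01,0,0.3,0,0,0,0.6,0.01,0,0.55,0,0,0,0.6,0.01,0,0.72,0,0,0,0.6,0.01,0,0.72,0,0,0,0,0.01,0,0.72,0,0,0,0,0.01,0,0.72,0,0,0,0,0.01,0,0.72,0,0,0,0,0.01,0,0.72,0,0,0,0,0.01,0,0.72,0,0,0]}}

```text
time: 3.52
tool_pos: [434.1, 192.3, 100.1]
tcp_rot: [3.141, -0.0, 1.571]
contact_force: [-2.2, -0.0, 5.4]
grip_width: 27.2
finger_force: 30.0
```

>>> {"fn": "step_arm", "kwargs": {"targets": [0,0,0,-0.3,0,0,0,0,0,0,-0.6,0,0,0,0,0,0.1,-0.9,0,0,0,0,0,0.3,-1,0,0,0,0,0,0.6,-1,0,0,0,0,-0.2,0.9,-1,0,0,0,0,-0.3,1,-1,0,0,0]}}

```text
time: 4.4
tool_pos: [534.8, 161.2, 199.0]
tcp_rot: [-3.141, 0.0, 1.57]
contact_force: [-0.4, 0.2, -1.7]
grip_width: 27.7
finger_force: 30.0
```

>>> {"fn": "step_arm", "kwargs": {"targets": [0,-0.3,0.3,0,0,0,0,0,-0.6,0.6,0,0,0,0,0,-0.9,0.9,0,0,0,0,0,-1,1,0,0,0,0,0,-1,1,0,0,0,0]}}

```text
time: 5.03
tool_pos: [633.4, 62.0, 199.0]
tcp_rot: [-3.14, -0.001, 1.569]
contact_force: [1.1, 0.7, -2.0]
grip_width: 27.2
finger_force: 30.0
```

>>> {"fn": "step_arm", "kwargs": {"targets": [0,0,0.15,0,0,0,0,0,0,0.27,0,0,0,0,0,0,0.27,0,0,0,0,0,0,0.27,0,0,0,0]}}

```text
time: 5.52
tool_pos: [659.8, 63.1, 199.7]
tcp_rot: [-3.141, -0.0, 1.572]
contact_force: [0.5, 0.4, -1.0]
grip_width: 27.4
finger_force: 30.0
```

```bash
python3 - <<'E'
from h import *
im,d,W=cloud('side'); cv2.imwrite('pics/s2.png',im[40:300,280:540].repeat(2,0).repeat(2,1)); print(bot.get_obs()['tool_pos'])
E
```

```text
[659.95751177  62.89584714 199.82692849]
```

View pics/s2.png

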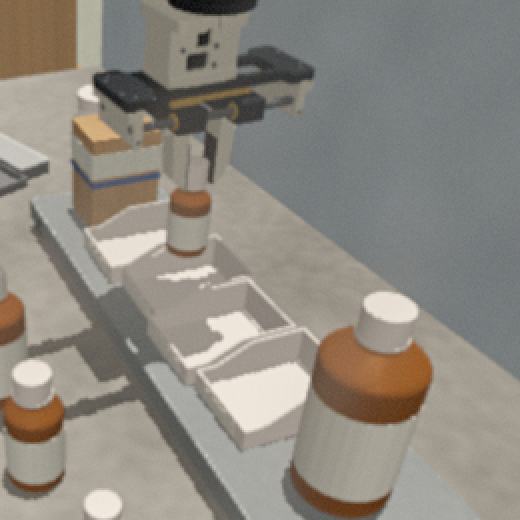

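The crop shows bottle c hanging upright over the second bin from the carton at crop px (188,225). I lower it, release and rise.

>>> {"fn": "step_arm", "kwargs": {"targets": [0,0,0,0.2,0,0,0,0,0,0,0.4,0,0,0,0,0,0,0.5,0,0,0,0,0,0,0.54,0,0,0,0,0,0,0.56,0,0,0,0,0,0,0.56,0,0,0,0,0,0,0.56,0,0,0]}}

```text
time: 6.45
tool_pos: [661.1, 62.1, 144.3]
tcp_rot: [3.141, -0.0, 1.57]
contact_force: [-0.5, -0.7, -2.3]
grip_width: 27.2
finger_force: 30.0
```

>>> {"fn": "step_arm", "kwargs": {"targets": [0.6,0,0,0,0,0,0,0.6,0,0,0,0,0,0,0.6,0,0,0,0,0,0,0.6,0,0,0,0,0,0,0.6,0,0,-0.2,0,0,0,0.6,0,0,-0.5,0,0,0,0.6,0,0,-0.8,0,0,0,0.6,0,-0.3,-1,0,0,0,0.6,0,-0.6,-1,0,0,0,0.6,0,-1,-1,0,0,0,0.6,0,-1,-1,0,0,0]}}

```text
time: 7.82
tool_pos: [558.6, 62.4, 244.2]
tcp_rot: [-3.14, -0.0, 1.571]
contact_force: [0.7, -0.7, 0.3]
grip_width: 54.9
finger_force: 0.0
```

>>> {"fn": "step_arm", "kwargs": {"targets": [0.6,-0.06,-0.35,0,0,0,0,0.6,-0.12,-0.7,0.2,0,0,0,0.6,-0.19,-1,0.4,0,0,0,0.6,-0.19,-1,0.4,0,0,0,0.6,-0.19,-1,0.4,0,0,0]}}

```text
time: 8.45
tool_pos: [462.6, 43.1, 204.5]
tcp_rot: [3.139, 0.0, 1.57]
contact_force: [0.5, 0.3, 0.0]
grip_width: 55.2
finger_force: 0.0
```

>>> {"fn": "step_arm", "kwargs": {"targets": [0.6,0,-0.1,0,0,0,0,0.6,0,-0.19,0,0,0,0,0.6,0,-0.19,0,0,0,0,0.6,0,-0.19,0.2,0,0,0,0.6,0,-0.19,0.4,0,0,0,0.6,0,-0.19,0.59,0,0,0,0.6,0,-0.19,0.59,0,0,0]}}

```text
time: 9.32
tool_pos: [441.3, 43.3, 143.9]
tcp_rot: [-3.139, -0.0, 1.571]
contact_force: [0.1, -0.3, 1.4]
grip_width: 55.2
finger_force: 0.0
```

>>> {"fn": "step_arm", "kwargs": {"targets": [0,0,0,0,0,0,0,0,0,0,0,0,0,0,0,0,0,0,0,0,0,0,0,0,0,0,0,0,0,0,0,0,0,0,0]}}

```text
time: 9.95
tool_pos: [441.8, 43.2, 145.2]
tcp_rot: [3.141, 0.0, 1.571]
contact_force: [-1.0, -0.2, 5.5]
grip_width: 31.2
finger_force: 30.0
```

>>> {"fn": "step_arm", "kwargs": {"targets": [0,0,0,-0.25,0,0,0,0,0,0,-0.5,0,0,0,0,0,0,-0.75,0,0,0,0,0,0.2,-1,0,0,0,0,0,0.5,-1,0,0,0,0,0,0.75,-1,0,0,0,0,0,1,-1,0,0,0]}}

```text
time: 10.82
tool_pos: [542.4, 43.2, 244.0]
tcp_rot: [-3.14, -0.0, 1.571]
contact_force: [-0.5, -0.1, -3.4]
grip_width: 31.3
finger_force: 30.0
```

>>> {"fn": "step_arm", "kwargs": {"targets": [0,-0.25,0.25,0,0,0,0,0,-0.5,0.5,0,0,0,0,0,-0.75,0.75,0,0,0,0,0,-1,1,0,0,0,0,0,-1,1,0,0,0,0]}}

```text
time: 11.45
tool_pos: [642.6, -58.8, 242.9]
tcp_rot: [-3.14, -0.0, 1.568]
contact_force: [-0.0, 0.4, -4.2]
grip_width: 31.3
finger_force: 30.0
```

>>> {"fn": "step_arm", "kwargs": {"targets": [0,-0.2,0.03,0,0,0,0,0,-0.4,0.07,0,0,0,0,0,-0.61,0.07,0,0,0,0,0,-0.61,0.07,0,0,0,0,0,-0.61,0.07,0,0,0,0]}}

```text
time: 12.08
tool_pos: [648.6, -117.9, 244.8]
tcp_rot: [-3.142, -0.001, 1.57]
contact_force: [-0.3, -0.4, -3.0]
grip_width: 31.4
finger_force: 30.0
```

```bash
python3 - <<'E'
from h import *
im,d,W=cloud('side'); cv2.imwrite('pics/s3.png',im[0:300,260:540].repeat(2,0).repeat(2,1)); print(bot.get_obs()['tool_pos'])
E
```

```text
[ 648.68784749 -117.52696903  244.8071996 ]
```

View pics/s3.png

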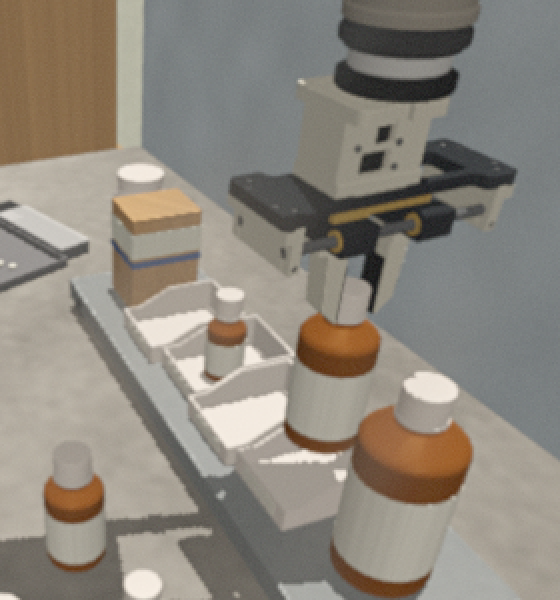

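The crop shows c upright in its bin at crop px (226,340) and a hanging upright over the bin next to the stock bottle at (335,380). I lower and release a.

>>> {"fn": "step_arm", "kwargs": {"targets": [0,0,0,0.2,0,0,0,0,0,0,0.38,0,0,0,0,0,0,0.48,0,0,0,0,0,0,0.53,0,0,0,0,0,0,0.56,0,0,0,0,0,0,0.56,0,0,0,0,0,0,0.56,0,0,0]}}

```text
time: 13.0
tool_pos: [649.0, -117.9, 189.2]
tcp_rot: [3.141, 0.0, 1.571]
contact_force: [0.3, -0.7, -3.7]
grip_width: 31.2
finger_force: 30.0
```

>>> {"fn": "step_arm", "kwargs": {"targets": [0.6,0,0,0,0,0,0,0.6,0,0,0,0,0,0,0.6,0,0,0,0,0,0,0.6,0,0,0,0,0,0,0.6,0,0,-0.2,0,0,0,0.6,0,0,-0.4,0,0,0,0.6,0,-0.3,-0.6,0,0,0,0.6,0.2,-0.6,-0.6,0,0,0,0.6,0.43,-1,-0.6,0,0,0,0.6,0.43,-1,-0.6,0,0,0,0.6,0.43,-1,-0.6,0,0,0]}}

```text
time: 14.38
tool_pos: [549.5, -75.1, 249.3]
tcp_rot: [3.14, 0.001, 1.571]
contact_force: [0.8, 0.2, 0.7]
grip_width: 55.1
finger_force: 0.0
```

>>> {"fn": "step_arm", "kwargs": {"targets": [0.6,0,-0.35,0.1,0,0,0,0.6,0,-0.7,0.35,0,0,0,0.6,0,-1,0.6,0,0,0,0.6,0,-1,0.6,0,0,0,0.6,0,-1,0.6,0,0,0]}}

```text
time: 15.0
tool_pos: [450.7, -75.6, 189.4]
tcp_rot: [3.139, 0.001, 1.57]
contact_force: [0.2, -0.2, 0.6]
grip_width: 55.2
finger_force: 0.0
```

>>> {"fn": "step_arm", "kwargs": {"targets": [0.6,0,-0.13,0,0,0,0,0.6,0,-0.13,0.2,0,0,0,0.6,0,-0.13,0.5,0,0,0,0.6,0,-0.13,0.69,0,0,0,0.6,0,-0.13,0.69,0,0,0,0,0,-0.13,0.69,0,0,0,0,0,-0.13,0.69,0,0,0,0,0,-0.13,0.69,0,0,0,0,0,-0.13,0.69,0,0,0,0,0,-0.13,0.69,0,0,0]}}

```text
time: 16.25
tool_pos: [436.1, -74.9, 120.3]
tcp_rot: [3.141, 0.0, 1.571]
contact_force: [-1.6, 0.9, 6.4]
grip_width: 31.6
finger_force: 30.0
```

>>> {"fn": "step_arm", "kwargs": {"targets": [0,0,0,-0.25,0,0,0,0,0,0,-0.5,0,0,0,0,0.1,0,-0.75,0,0,0,0,0.25,0.2,-1,0,0,0,0,0.4,0.5,-1,0,0,0,0,0.47,0.75,-1,0,0,0,0,0.47,1,-1,0,0,0]}}

```text
time: 17.12
tool_pos: [536.3, -27.0, 219.3]
tcp_rot: [-3.141, -0.0, 1.572]
contact_force: [0.7, -0.1, -1.9]
grip_width: 31.4
finger_force: 30.0
```

>>> {"fn": "step_arm", "kwargs": {"targets": [0,0,0.25,0,0,0,0,0,0,0.5,0,0,0,0,0,0,0.75,0,0,0,0,0,0,1,0,0,0,0,0,0,1,0,0,0,0]}}

```text
time: 17.75
tool_pos: [636.4, -27.8, 218.4]
tcp_rot: [-3.14, -0.0, 1.571]
contact_force: [0.1, -0.1, -2.6]
grip_width: 31.2
finger_force: 30.0
```

>>> {"fn": "step_arm", "kwargs": {"targets": [0,0,0.095,0,0,0,0,0,0,0.095,0,0,0,0,0,0,0.095,0,0,0,0,0,0,0.095,0.2,0,0,0,0,0,0.095,0.38,0,0,0,0,0,0.095,0.48,0,0,0,0,0,0.095,0.53,0,0,0,0,0,0.095,0.56,0,0,0,0,0,0.095,0.56,0,0,0,0,0,0.095,0.56,0,0,0]}}

```text
time: 19.0
tool_pos: [645.6, -27.9, 164.2]
tcp_rot: [3.141, 0.0, 1.571]
contact_force: [0.5, -1.0, -1.3]
grip_width: 31.0
finger_force: 30.0
```

>>> {"fn": "step_arm", "kwargs": {"targets": [0.6,0,0,0,0,0,0,0.6,0,0,0,0,0,0,0.6,0,0,0,0,0,0,0.6,0,0,0,0,0,0,0.6,0,0,-0.2,0,0,0,0.6,0,0,-0.5,0,0,0,0.6,0,-0.3,-0.7,0,0,0,0.6,0,-0.6,-0.7,0,0,0,0.6,-0.4,-1,-0.7,0,0,0,0.6,-0.7,-1,-0.7,0,0,0,0.6,-0.7,-1,-0.7,0,0,0]}}

```text
time: 20.38
tool_pos: [545.1, -99.6, 234.1]
tcp_rot: [3.141, 0.0, 1.568]
contact_force: [-0.1, 0.5, 0.3]
grip_width: 54.9
finger_force: 0.0
```

>>> {"fn": "step_arm", "kwargs": {"targets": [0.6,-0.35,-0.35,0.1,0,0,0,0.6,-0.7,-0.7,0.4,0,0,0,0.6,-0.94,-1,0.8,0,0,0,0.6,-0.94,-1,0.8,0,0,0,0.6,-0.94,-1,0.8,0,0,0]}}

```text
time: 21.0
tool_pos: [446.6, -191.6, 154.5]
tcp_rot: [3.14, 0.0, 1.571]
contact_force: [0.8, 0.4, 0.3]
grip_width: 55.1
finger_force: 0.0
```

```bash
python3 - <<'E'
from h import *
im,d,W=cloud('side'); cv2.imwrite('pics/s4.png',im[60:400,180:560].repeat(2,0).repeat(2,1)[:600,:]); print(bot.get_obs()['tool_pos'])
E
```

```text
[ 446.92763629 -191.53331012  154.7764379 ]
```

View pics/s4.png

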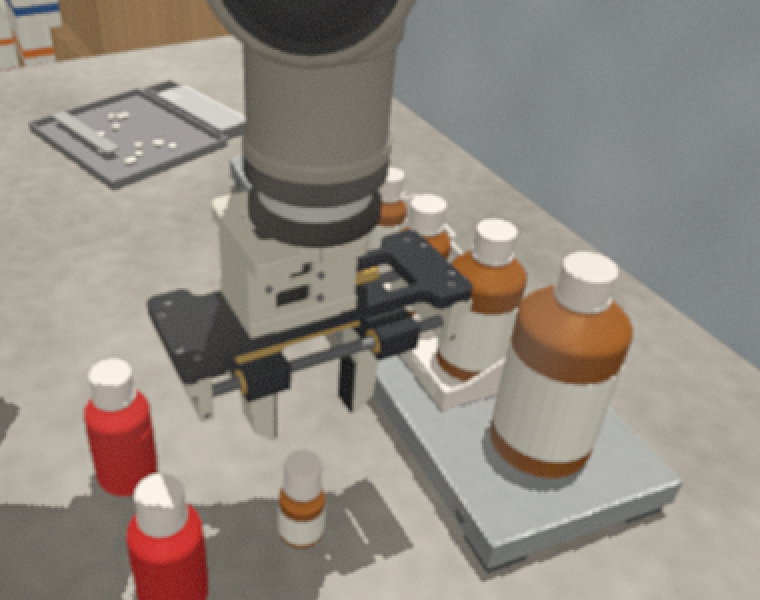

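The crop shows the gripper above bottle d (crop px (302,500)), with c, b and a in the bins. The gripper's long body would come near the red bottle at (165,530), so I turn it 45° before going down.

>>> {"fn": "step_arm", "kwargs": {"targets": [0.6,-0.01,-0.02,0,0,0,0.25,0.6,-0.01,-0.02,0,0,0,0.5,0.6,-0.01,-0.02,0,0,0,0.75,0.6,-0.01,-0.02,0,0,0,1,0.6,-0.01,-0.02,0,0,0,1,0.6,-0.01,-0.02,0,0,0,1]}}

```text
time: 21.8
tool_pos: [444.1, -192.5, 154.3]
tcp_rot: [3.14, -0.0, 0.789]
contact_force: [-0.5, -0.7, -0.1]
grip_width: 55.0
finger_force: 0.0
```

>>> {"fn": "step_arm", "kwargs": {"targets": [0.6,0,0,0.25,0,0,0,0.6,0,0,0.5,0,0,0,0.6,0,0,0.7,0,0,0,0.6,0,0,0.7,0,0,0,0,0,0,0.7,0,0,0,0,0,0,0.7,0,0,0,0,0,0,0.7,0,0,0,0,0,0,0.7,0,0,0,0,0,0,0.7,0,0,0]}}

```text
time: 22.92
tool_pos: [443.6, -192.9, 84.2]
tcp_rot: [3.141, -0.0, 0.785]
contact_force: [-1.0, 1.0, 4.9]
grip_width: 27.5
finger_force: 30.0
```

>>> {"fn": "step_arm", "kwargs": {"targets": [0,0,0,-0.25,0,0,0,0,0,0,-0.5,0,0,0,0,0,0,-0.75,0,0,0,0,0,0,-1,0,0,-0.25,0,0,0,-1,0,0,-0.5,0,0,0,-1,0,0,-0.75,0,0,0,-1,0,0,-1,0,0,0,-1,0,0,-1,0,0,0,-1,0,0,-1]}}

```text
time: 24.05
tool_pos: [443.2, -192.7, 183.5]
tcp_rot: [-3.141, -0.0, 1.568]
contact_force: [-0.5, -0.7, -0.8]
grip_width: 27.2
finger_force: 30.0
```

>>> {"fn": "step_arm", "kwargs": {"targets": [0,0.25,0,0,0,0,0,0,0.6,0,0,0,0,0,0,1,0,0,0,0,0]}}

```text
time: 24.42
tool_pos: [443.2, -92.1, 183.6]
tcp_rot: [3.142, -0.0, 1.567]
contact_force: [1.2, 1.1, -1.4]
grip_width: 27.1
finger_force: 30.0
```

>>> {"fn": "step_arm", "kwargs": {"targets": [0,0.4,0,0,0,0,0,0,0.8,0,0,0,0,0,0,1,0,0,0,0,0]}}

```text
time: 24.8
tool_pos: [443.0, 9.0, 183.7]
tcp_rot: [-3.142, -0.0, 1.569]
contact_force: [-0.3, -0.8, 0.1]
grip_width: 27.2
finger_force: 30.0
```

>>> {"fn": "step_arm", "kwargs": {"targets": [0,0.35,0.25,0,0,0,0,0,0.7,0.5,0,0,0,0,0,1,0.8,0,0,0,0]}}

```text
time: 25.18
tool_pos: [523.9, 108.6, 183.7]
tcp_rot: [-3.142, -0.0, 1.568]
contact_force: [1.3, -0.9, -0.4]
grip_width: 27.3
finger_force: 30.0
```

>>> {"fn": "step_arm", "kwargs": {"targets": [0,0.2,0.3,0,0,0,0,0,0.35,0.6,0,0,0,0,0,0.45,0.9,0,0,0,0,0,0.45,0.9,0,0,0,0,0,0.45,0.9,0,0,0,0]}}

```text
time: 25.8
tool_pos: [612.5, 151.9, 183.2]
tcp_rot: [-3.14, 0.0, 1.569]
contact_force: [-0.2, -0.8, -1.6]
grip_width: 27.4
finger_force: 30.0
```

>>> {"fn": "step_arm", "kwargs": {"targets": [0,0,0.22,0,0,0,0,0,0,0.43,0,0,0,0,0,0,0.43,0,0,0,0,0,0,0.43,0.2,0,0,0,0,0,0.43,0.38,0,0,0,0,0,0.43,0.48,0,0,0,0,0,0.43,0.52,0,0,0,0,0,0.43,0.55,0,0,0,0,0,0.43,0.55,0,0,0,0,0,0.43,0.55,0,0,0]}}

```text
time: 27.05
tool_pos: [656.6, 152.2, 129.2]
tcp_rot: [3.141, -0.0, 1.57]
contact_force: [0.2, -0.3, -0.2]
grip_width: 27.4
finger_force: 30.0
```

>>> {"fn": "step_arm", "kwargs": {"targets": [0.6,0,0,0,0,0,0,0.6,0,0,0,0,0,0,0.6,0,0,0,0,0,0,0.6,0,0,0,0,0,0,0.6,0,0,-0.2,0,0,0,0.6,0,0,-0.5,0,0,0,0.6,0,0,-1,0,0,0,0.6,0,-0.5,-1,0,0,0,0.6,0,-1,-1,0,0,0,0.6,0,-1,-1,0,0,0]}}

```text
time: 28.3
tool_pos: [552.6, 152.4, 228.7]
tcp_rot: [-3.138, 0.0, 1.572]
contact_force: [0.1, -1.1, 0.2]
grip_width: 55.1
finger_force: 0.0
```

>>> {"fn": "step_arm", "kwargs": {"targets": [0.6,0,-0.5,0,0,0,0,0.6,0,-1,0,0,0,0,0.6,0,-1,0,0,0,0,0.6,0,-1,0,0,0,0]}}

```text
time: 28.8
tool_pos: [458.0, 152.3, 229.5]
tcp_rot: [3.139, -0.0, 1.57]
contact_force: [-1.0, 0.3, -0.2]
grip_width: 55.0
finger_force: 0.0
```

```bash
python3 - <<'E'
from h import *
im,d,W=cloud('top'); cv2.imwrite('pics/t5.png',im[80:330,160:480].repeat(2,0).repeat(2,1))
im,d2,W2=cloud('side'); cv2.imwrite('pics/s5.png',im)
for n,y,x,t in(('a',-118,648,185),('b',-28,645.5,160),('c',62,661,140),('d',152,655.5,123),('st',-217,644,216)):
    m=(abs(W[...,0]-x)<28)&(abs(W[...,1]-y)<28)&(abs(W[...,2]-t)<7); c=W[m]
    print(n,len(c),((c.min(0)+c.max(0))/2).round(1),c.max(0)[2].round(1))
E
```

```text
a 213 [ 646.5 -118.   183.3] 188.0
b 198 [643.1 -28.6 158.7] 163.9
c 141 [659.1  61.6 138.2] 143.1
d 133 [653.6 151.5 121.1] 126.1
st 304 [ 644.3 -217.9  214.3] 219.5
```

View pics/t5.png

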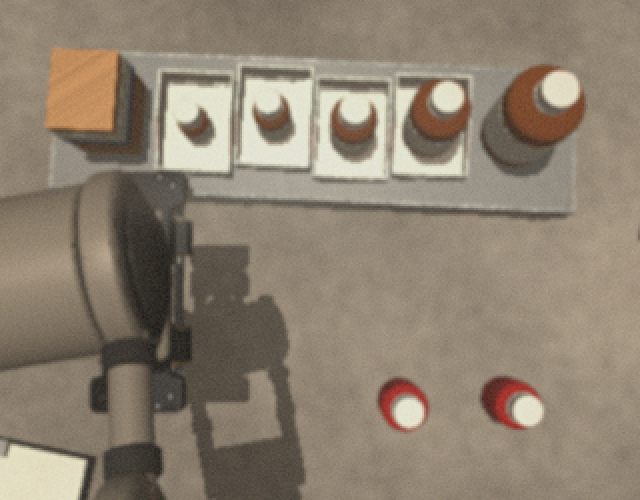

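View pics/s5.png

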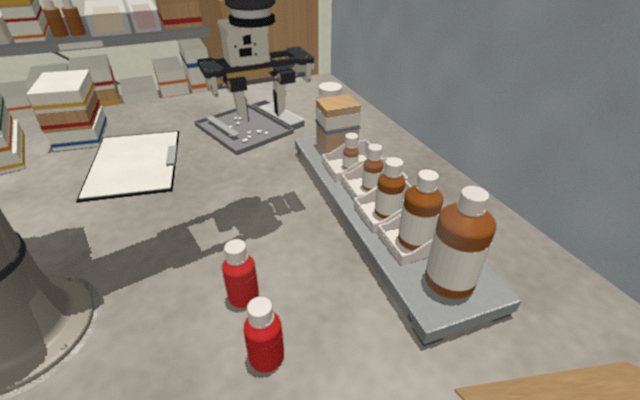

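Both views show all four bottles upright in their bins, within about 2 mm of the centres. They step down from the stock bottle at side px (460,245) to d at (351,150). The carton, stock bottle and red bottles have not moved, and the arm is clear, so I hand in.

```bash
python3 -c "
from plant import bot
print(bot.close_job())"
```

```text
the job is handed in; nothing more can be done
None
```

The job is handed in: all four bottles stand upright in their bins, stepping down a, b, c, d from the stock bottle, with the stock bottle, carton and red bottles left where they were, after about 29 s of robot time.

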